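Prop open the stone carver's tool chest

ROBOT

A 7-joint arm with a two-finger parallel gripper is mounted at the origin on the work surface. World frame = base frame: x ahead of the robot, y to its left, z up, the work surface at z = 0. Lengths are in m, angles in rad, forces in N, time in s.
With the tool pointing down it reaches from about 0.35 to 0.9 m from the base axis. Payload 7.2 kg.
Tool frame: the origin (TCP) lies midway between the tips of the shut fingers; the grasp point (between the pads) lies 19 mm behind it; z points along the fingers, y is the line along which they close (so a half turn about z gives the same grasp; the last joint's range is limited). The gripper opens to 88 mm and grips with 3 to 60 N. Pads are 20 mm wide; open, the fingers measure 115 mm over their backs; the gripper's body (75 mm by 178 mm) begins 61 mm behind the grasp point.
Start: joints at [-1.407, 0.411, -0.013, 1.596, 0.006, 1.134, -0.082], TCP at [0.144, 0.608, 0.223] pointing down, gripper open.
Joint ranges: [-2.95, 2.95], [-0.29, 1.99], [-1.47, 1.44], [0.14, 2.54], [-1.03, 4.17], [0.13, 1.85], [-2.86, 2.86]. Speed limits (rad/s): [2.39, 2.39, 3.01, 3.01, 3.14, 3.14, 3.14].

INTERFACE

Orientations are given as a unit quaternion [x, y, z, w].
In Python, from plant import arm, read_camera, workorder, find_in, trace gives the robot as it stands. The module is installed in compiled form; this text tells all that it offers.
- The arm moves only by the shell command python3 -m handwheel 'ROWS' [OPENING] [FORCE]. ROWS is JSON, one flat list of numbers, 6 for each row, row after row: the shift along the tool's x, y, z in m, then the turn, a rotation vector about the tool's x, y, z in rad. A call has 1 to 20 rows; each row shifts and turns the commanded pose from where the row before left it, along the tool's axes as they then stand; what a row does not reach is not made up. A row lasts 1/10 s, in which the tool goes at most 50 mm and 8.59 degrees, less where a joint would pass 70% of its speed; a pose out of reach is approached as far as the arm can. A call is refused whole if a number of a shift passes 0.05 or a number of a turn 0.15, either way. A call with a gripper value outside its range is refused whole. OPENING is the closure, from 0 (fully open) to 1 (shut), set as the call begins (- or left out, the last holds). The fingers move at their own pace and stop on an object; FORCE is the grip in N (left out, the last holds). Time passes only in rows, so rows that do not move let the fingers close. It gives the time, the measured TCP pose, the force, the opening and the grip force at its end, in the units of the state.
- arm.get_obs(): the state, without advancing time (a new reading comes with each control period).
- read_camera(name): name is "scene" or "side" or "wrist"; returns a dict with "image" (384x512x3 uint8, red, green, blue), "mtx" (3x3 intrinsics, pixels), "k1" (the pictures are not rectified: a ray, as slopes to the right and down, at radius r is drawn at 1 + k1 r^2 times it, then the intrinsics apply), "cam_to_world" (4x4, takes a point from camera to world coordinates); the wrist camera has in their place "tool_from_camera" (4x4, takes a point from camera to tool coordinates, whose origin is the TCP and whose axes are the flange's). Camera axes: x right, y down, z forward; pixel columns grow to the right and rows downward; lengths in m; the calibration is good to about 2 mm. A picture is of the moment at which its call begins: read the wrist's pose just before it. There is no depth.
- workorder.job_done(): hands the job in; it is judged then, once.
Trained networks look in a picture, given as the dict that the camera call returned (one of the last four; its "shot" number tells which), for a name from the list of things; names that differ only in an ending like _2 or _b are one class to them, and where a whole thing is asked for, a point or a joint stands for the part that bears it (a point fixed in the world has none). Each returns a list of dicts, best first, with "score" (0 to 1); they miss things now and then, are a little off and sometimes report something else, mostly with a low value. They report only what shows in the picture. A call takes as long as a camera call.
- find_in(picture, thing): "centre" ([x, y, z] in m, in world coordinates, good to about 4 mm: the middle of the surface that is visible of it).
- trace(picture, thing): "pixels" (384x512 bool, what is visible of it).
The state is a dict: "clock": time; "joint_pos": joint angles; "dq": joint speeds; "effort": joint torques, N m; "eef_pos": TCP position; "orientation": TCP orientation; "contact_force": force on the tool from outside, world axes, zero at the start; "torque": the same for the moment, N m; "gripper_width": finger opening in m; "finger_force": force on a finger pad.
Only numpy, scipy, OpenCV 4.12 (cv2) and the standard library are available. Lean on these libraries where they do the work, as an engineer would, in place of code of your own. Each camera call takes 0.05 s, during which the arm holds its last target. There are 200 camera calls.

TASK

Open the lid of the steel tool chest and prop it: set the foot of the prop rod on the lid's right-hand edge into the hole in the strip beside the chest, right to the bottom, so that the lid rests on the rod. Feel for the hole gently without forcing the rod against the strip, never let the lid slam, and leave the other things on the bench where they are.

Things in the scene. Friction and masses are not known exactly. Their poses are not given: they have to be found in the camera images.
- chest: Grey sheet-steel tool chest, open on top under its lid, fixed to the bench: 200 mm deep (its x) by 260 mm wide (its y), 110 mm high to the lid. Origin: centre of its underside, on the bench; z up. Its -x side (front, with a small steel plate) faces roughly towards the robot; the hinge of the lid is the line x = +100 mm, z = 110 mm.
- lid (a joint): Angle of the chest's lid, rad: 0 shut, growing as its front edge goes up and back, stop at 1.25. The hinge is stiff (friction about 0.6 N m). Left alone, the lid stays where it is when opened beyond about 1.0 rad; below about 0.65 rad it sinks shut. With the rod's foot at the bottom of its hole the lid stands at about 0.6 rad.
- lid_hinge (a point): Middle of the lid's hinge line, at chest (100, 0, 110) mm; the line runs along chest y. The lid is a 4 mm plate reaching 204 mm forward of it, about 0.7 kg; lifting takes about 8 to 11 N at the handle.
- lid_handle (a point): Middle of the lid's handle, a round bar 12 mm thick, 100 mm long (along chest y) on two legs, 175 mm from the hinge line and 45 mm above the lid's underside plane: at chest (-75, 0, 155) mm when shut. With the lid steeply open its front edge stands 50 mm in front (chest -x) of the bar at the bar's height: do not spread the fingers fully there.
- prop_rod: Straight round steel prop rod, 10 mm thick, on a pin at the lid's right-hand edge (chest -y side). Origin: the pin, 165 mm from the hinge line in the lid's underside plane, at chest (-65, -152, 110) mm when shut. From there it runs along its own -z, 162 mm to the end of its foot. It turns about chest y only (plane chest y = -152 mm) and stiffly (0.16 N m): it stays as left to the lid.
- rod_foot (a point): Very end of the rod's foot (round-ended). With the lid shut it is just above the strip near the hinge end; it rises as the lid opens, the rod turning with the lid. Dragged backwards (chest +x) or leaning while pressed down it can jam on the strip; touch lightly.
- rod_grip (a point): Where to hold the rod: on its side peg, a round bar 12 mm thick that sticks out 88 mm sideways (chest -y), 50 mm up the rod from the end of the foot. This point is 60 mm out from the rod's centre line. Held here (fingers closing along chest x) the rod can turn in the grip; moving the peg up, down or along moves rod and lid together.
- ledge: Dark steel step along the chest's right-hand side, fixed to it, 300 mm long (x), 44 mm wide, 40 mm high; origin: centre of its underside on the bench, at chest (0, -152, 0) mm, axes as the chest's. It carries the strip.
- strip_top (a point): Point at chest (0, -152, 60) mm, on the flat top of a bright steel strip, 30 mm wide, clamped along the ledge. The strip has one hole, 15 mm long (x), 14 wide, 14 deep, below the rod's plane. It is clamped differently each time: the hole's centre is anywhere 40 to 90 mm ahead (chest -x) of this point, not measured; see it from above or feel for it. Press the strip with less than 20 N.
- mallet: Bystander: carver's mallet, steel head 60 mm thick and 90 mm long, wooden handle, lying on the bench; origin under it.
- offcut: Bystander: grey stone offcut 90 x 70 x 50 mm; origin under its centre.
- tin: Bystander: metal tin 70 mm wide, 100 mm high; origin under its centre.

How it is judged:
On the way:
1. the lid is lifted clear, so that the rod swings free above the strip (lid beyond 0.8 rad) (value of joint lid above 0.8 rad), for 0.2 s.
At the end, for the whole second after the job is handed in: The rod's foot stands in the strip's hole, its end at least 8 mm below the strip's top, 25 to 105 mm ahead of the chest's middle; the lid is open between 0.45 and 0.72 rad, resting on the rod; lid and rod are still (z of rod_foot in the frame of chest below 0.052 m and x of rod_foot in the frame of chest between -0.105 and -0.025 m and value of joint lid between 0.45 and 0.72 rad and velocity of joint lid between -0.05 and 0.05 rad/s and linear speed of prop_rod below 0.02 m/s); the robot touches nothing.
It fails at once if the rod is forced against the strip or ledge with more than 20 N (contact force between prop_rod and ledge above 20 N).
It fails at once if the lid slams (falls faster than 1 rad/s) (velocity of joint lid below -1 rad/s).
It fails at once if a bystander is moved by more than 25 mm (distance of any of mallet, offcut, tin from where it was at the start of the episode above 0.025 m).
It also fails if it takes over 72 s, if anything falls off the work surface, if the arm or the gripper's body presses on something with over 40 N, if the wrist force passes 120 N, or if a joint passes its speed limit or range.

## Working session

There is one attempt and no reset: what is moved stays moved. The work goes in short steps, Python scripts to look and compute and a shell command to move; the robot and the scene stay as the last step left them, time stands still between calls to the robot, and variables do not carry over. Pictures are saved under pics/ and viewed, at most 10 in all, crops included, and the job is handed in when it is done.

```bash
mkdir -p pics; python3 - <<'E'
from plant import arm, read_camera, find_in
import cv2, numpy as np
o=arm.get_obs(); print({k:np.round(v,3).tolist() for k,v in o.items()})
ims=[]
for c in ("scene","side"):
    p=read_camera(c); ims.append(p["image"]); print(c,p["k1"],np.round(p["cam_to_world"],3).tolist())
    for t in ("chest","lid_hinge","lid_handle","rod_grip","prop_rod","rod_foot","ledge","strip_top","mallet","offcut","tin"):
        r=find_in(p,t)
        print(t,[(np.round(d["centre"],3).tolist(),round(d["score"],2)) for d in r[:2]])
cv2.imwrite("pics/a.png",cv2.resize(np.vstack(ims)[:,:,::-1],None,fx=.78,fy=.78))
E
```

```text
{'clock': 0.0, 'joint_pos': [-1.407, 0.412, -0.013, 1.597, 0.006, 1.134, -0.082], 'dq': [-0.002, -0.0, 0.0, -0.001, -0.0, -0.001, 0.0], 'effort': [-0.0, -58.795, 0.642, -29.107, -0.054, 0.018, 0.0], 'eef_pos': [0.144, 0.608, 0.222], 'orientation': [0.116, 0.993, -0.001, -0.0], 'contact_force': [0.335, -0.526, -0.008], 'torque': [-0.031, 0.005, 0.04], 'finger_force': 0.0, 'gripper_width': 0.088}
scene -0.11429487023196562 [[-0.855, 0.394, -0.338, 0.981], [0.519, 0.653, -0.551, 0.665], [0.004, -0.647, -0.763, 1.013], [0.0, 0.0, 0.0, 1.0]]
chest [([0.568, 0.132, 0.115], 0.74)]
lid_hinge [([0.571, 0.128, 0.115], 0.77)]
lid_handle [([0.542, 0.119, 0.113], 0.65)]
rod_grip [([0.59, -0.047, 0.09], 0.61)]
prop_rod [([0.587, -0.045, 0.092], 0.43)]
rod_foot []
ledge [([0.676, -0.022, 0.056], 0.77), ([0.552, 0.12, 0.115], 0.56)]
strip_top [([0.672, -0.024, 0.054], 0.69)]
mallet [([0.543, 0.118, 0.114], 0.34)]
offcut [([0.618, 0.454, 0.05], 0.88)]
tin [([0.459, 0.435, 0.09], 0.55), ([0.551, 0.12, 0.113], 0.23)]
side 0.0231361156391571 [[-0.98, -0.118, 0.162, 0.422], [-0.2, 0.658, -0.726, 0.73], [-0.021, -0.744, -0.668, 0.773], [0.0, 0.0, 0.0, 1.0]]
chest [([0.538, 0.166, 0.114], 0.74)]
lid_hinge [([0.539, 0.162, 0.112], 0.83)]
lid_handle [([0.539, 0.13, 0.111], 0.86), ([0.439, -0.023, 0.039], 0.29)]
rod_grip [([0.588, -0.054, 0.086], 0.49), ([0.612, 0.453, 0.056], 0.2)]
prop_rod [([0.59, -0.054, 0.089], 0.46)]
rod_foot [([0.591, -0.055, 0.08], 0.58)]
ledge [([0.435, -0.025, 0.04], 0.9), ([0.612, 0.453, 0.053], 0.16)]
strip_top [([0.434, -0.026, 0.036], 0.93)]
mallet [([0.63, -0.406, 0.035], 0.56)]
offcut [([0.612, 0.449, 0.054], 0.76)]
tin [([0.438, 0.438, 0.1], 0.88), ([0.536, 0.166, 0.112], 0.45)]
```

View pics/a.png

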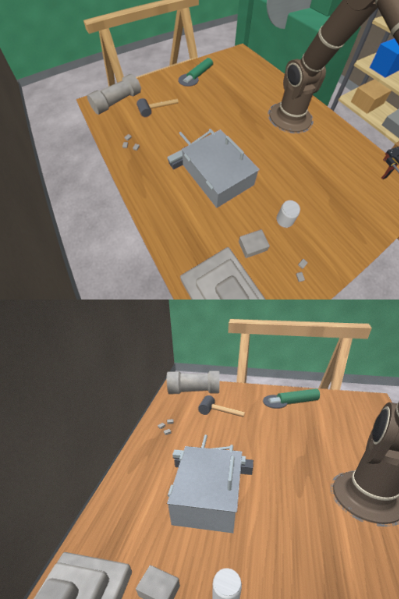

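The pictures show the chest near the table middle, handle towards the robot and the rod's peg sticking out on the far (-y) side; the tin and offcut are on the +y side, the mallet well away. Next I'll fit the chest's pose.

```bash
cat > h.py <<'E'
import numpy as np, cv2
from scipy.spatial.transform import Rotation as R
def ray(p,uv):
    K=p["mtx"]; k1=p["k1"]; uv=np.atleast_2d(uv).astype(float)
    d=np.c_[(uv[:,0]-K[0][2])/K[0][0],(uv[:,1]-K[1][2])/K[1][1]]; s=d.copy()
    for _ in range(20): s=d/(1+k1*(s**2).sum(1,keepdims=True))
    return np.c_[s,np.ones(len(s))]
def c2w(p,o=None):
    if "cam_to_world" in p: return np.array(p["cam_to_world"])
    T=np.eye(4); T[:3,:3]=R.from_quat(o["orientation"]).as_matrix(); T[:3,3]=o["eef_pos"]
    return T@np.array(p["tool_from_camera"])
def plane(p,uv,z,o=None):
    T=c2w(p,o); d=ray(p,uv)@T[:3,:3].T
    return T[:3,3]+d*((z-T[2,3])/d[:,2])[:,None]
def proj(p,X,o=None):
    T=c2w(p,o); c=(np.atleast_2d(X)-T[:3,3])@T[:3,:3]; s=c[:,:2]/c[:,2:]
    s=s*(1+p["k1"]*(s**2).sum(1,keepdims=True)); K=np.array(p["mtx"])
    return s*[K[0,0],K[1,1]]+[K[0,2],K[1,2]]
def chest(P,pose):
    x,y,a=pose; P=np.atleast_2d(P); c,s=np.cos(a),np.sin(a)
    return np.c_[x+c*P[:,0]-s*P[:,1],y+s*P[:,0]+c*P[:,1],P[:,2]]
E
python3 - <<'E'
from plant import read_camera, trace
from h import *
ims=[]
for c in ("scene","side"):
    p=read_camera(c); m=trace(p,"lid_hinge")[0]["pixels"].astype(np.uint8)
    v,u=np.nonzero(m); 
    m2=cv2.morphologyEx(m,cv2.MORPH_OPEN,np.ones((15,15)))
    cs=max(cv2.findContours(m2,0,1)[0],key=cv2.contourArea)
    w=plane(p,cs[:,0],0.114)[:,:2].astype(np.float32)
    print(c,len(u),cv2.minAreaRect(w*1000), u.min(),u.max(),v.min(),v.max())
    im=p["image"].copy(); cv2.drawContours(im,[cs],-1,(255,0,0),1)
    cx,cy=int(u.mean()),int(v.mean()); ims.append(cv2.resize(im[cy-75:cy+75,cx-95:cx+95],None,fx=4,fy=4)[:,:,::-1])
    print(cx-95,cy-75)
cv2.imwrite("pics/b.png",cv2.resize(np.hstack(ims),(800,316)))
E
```

```text
scene 6469 ((571.4491577148438, 127.19511413574219), (290.7017517089844, 324.5320739746094), 7.227537631988525) 215 331 166 265
182 137
side 9338 ((520.431396484375, 142.96466064453125), (272.12762451171875, 347.37628173828125), 9.969762802124023) 214 323 174 298
169 165
```

View pics/b.png

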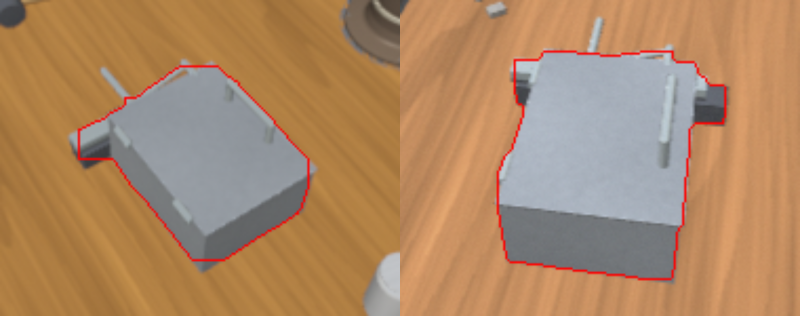

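Left crop: lid corners at about (112,118), (208,232), (312,168), (210,70); right crop: (145,55), (98,205), (282,225), (290,65). The handle is clear on the robot's side. I'll fit the pose from these corners.

```bash
python3 - <<'E'
from plant import read_camera
from h import *
from scipy.optimize import least_squares
s=2.105
C=np.array([[.1,-.13,.114],[.1,.13,.114],[-.104,.13,.114],[-.104,-.13,.114]])
obs={"scene":np.array([[112,118],[208,232],[312,168],[210,70]])/s+[182,137],
"side":np.array([[145,55],[98,205],[282,225],[290,65]])/s+[169,165]}
P={c:read_camera(c) for c in obs}
f=lambda q:np.concatenate([(proj(P[c],chest(C,q))-obs[c]).ravel() for c in obs])
r=least_squares(f,[.56,.12,0],loss="soft_l1"); print(r.x,np.round(f(r.x),1))
q=r.x; np.save("pose.npy",q)
ims=[]
for c in obs:
    im=cv2.resize(P[c]["image"],None,fx=4,fy=4)
    pts=np.vstack([C,[[-.075,-.05,.155],[-.075,.05,.155],[-.065,-.152,.11],[.097,-.152,.11],[0.047,-.152,.11],[.047,-.24,.11],[-.15,-.174,.04],[.15,-.174,.04],[-.1,.13,0],[.1,.13,0],[-.15,-.13,.04]]])
    for u,v in proj(P[c],chest(pts,q)): cv2.circle(im,(int(u*4+2),int(v*4+2)),3,(255,0,0),-1)
    u,v=obs[c].mean(0)*4; u,v=int(u),int(v); ims.append(im[v-300:v+300,u-380:u+380,::-1])
cv2.imwrite("pics/c.png",cv2.resize(np.hstack(ims),(800,316)))
for n,pt in dict(handle=[-.075,0,.155],peg=[.047,-.212,.11],strip=[0,-.152,.06],hinge=[.1,0,.11]).items(): print(n,chest(pt,q))
E
```

```text
[0.54454378 0.11471411 0.05793771] [-1.9 -0.8  0.6  2.   3.3 -0.   1.1 -3.4 -2.7 -2.  -1.8  0.1  0.3 -0.1
  1.1 -1. ]
handle [[0.46966962 0.11037121 0.155     ]]
peg [[ 0.60374084 -0.09420862  0.11      ]]
strip [[ 0.55334538 -0.03703085  0.06      ]]
hinge [[0.64437598 0.12050464 0.11      ]]
```

View pics/c.png

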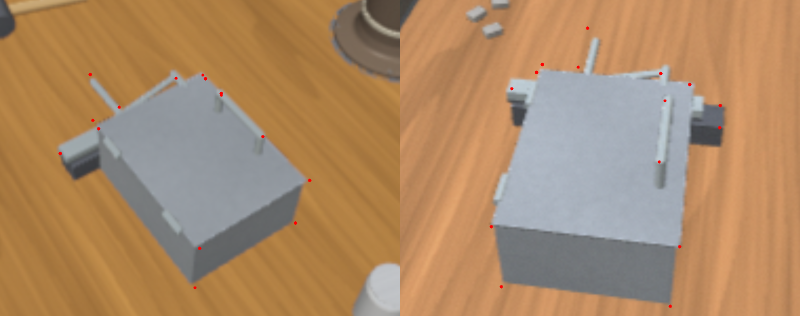

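```bash
cat >> h.py <<'E'
def goalR(a):  # tool x = chest y, tool y = chest x, tool z down
    return R.from_matrix(np.array([[-np.sin(a),np.cos(a),0],[np.cos(a),np.sin(a),0],[0,0,-1]]).T)
def rows(o,tp,tR,n):
    p0=np.array(o["eef_pos"]); R0=R.from_quat(o["orientation"]); rv=(R0.inv()*tR).as_rotvec(); out=[]
    for i in range(n):
        Ri=R0*R.from_rotvec(rv*i/n); out+=[*Ri.inv().apply((tp-p0)/n),*(rv/n)]
    return np.round(out,3).reshape(-1,6).tolist()
E
python3 - <<'E'
from plant import arm, read_camera
from h import *
q=np.load("pose.npy"); o=arm.get_obs()
print(np.round(read_camera("wrist")["tool_from_camera"],3).tolist())
for r in rows(o,chest([-.085,0,.29],q)[0],goalR(q[2]),14): print(r)
E
```

```text
[[-0.0, -0.953, -0.304, 0.084], [1.0, -0.001, 0.001, 0.001], [-0.001, -0.304, 0.953, -0.162], [0.0, 0.0, 0.0, 1.0]]
[-0.03, -0.029, -0.005, -0.0, 0.0, 0.092]
[-0.033, -0.027, -0.005, -0.0, 0.0, 0.092]
[-0.035, -0.023, -0.005, -0.0, 0.0, 0.092]
[-0.037, -0.02, -0.005, -0.0, 0.0, 0.092]
[-0.039, -0.017, -0.005, -0.0, 0.0, 0.092]
[-0.04, -0.013, -0.005, -0.0, 0.0, 0.092]
[-0.041, -0.009, -0.005, -0.0, 0.0, 0.092]
[-0.042, -0.006, -0.005, -0.0, 0.0, 0.092]
[-0.042, -0.002, -0.005, -0.0, 0.0, 0.092]
[-0.042, 0.002, -0.005, -0.0, 0.0, 0.092]
[-0.042, 0.006, -0.005, -0.0, 0.0, 0.092]
[-0.041, 0.01, -0.005, -0.0, 0.0, 0.092]
[-0.04, 0.013, -0.005, -0.0, 0.0, 0.092]
[-0.039, 0.017, -0.005, -0.0, 0.0, 0.092]
```

```bash
python3 -m handwheel '[-0.030,-0.029,-0.005,0,0,0.092, -0.033,-0.027,-0.005,0,0,0.092, -0.035,-0.023,-0.005,0,0,0.092, -0.037,-0.020,-0.005,0,0,0.092, -0.039,-0.017,-0.005,0,0,0.092, -0.040,-0.013,-0.005,0,0,0.092, -0.041,-0.009,-0.005,0,0,0.092, -0.042,-0.006,-0.005,0,0,0.092, -0.042,-0.002,-0.005,0,0,0.092, -0.042,0.002,-0.005,0,0,0.092, -0.042,0.006,-0.005,0,0,0.092, -0.041,0.010,-0.005,0,0,0.092, -0.040,0.013,-0.005,0,0,0.092, -0.039,0.017,-0.005,0,0,0.092, 0,0,0,0,0,0, 0,0,0,0,0,0]' 0.3
python3 - <<'E'
from plant import arm, read_camera, find_in
from h import *
q=np.load("pose.npy"); o=arm.get_obs(); p=read_camera("wrist")
for t in ("lid_handle","rod_grip","strip_top","rod_foot"): print(t,[(np.round(d["centre"],3).tolist(),round(d["score"],2)) for d in find_in(p,t)[:2]])
im=cv2.resize(p["image"],None,fx=1.5,fy=1.5)
pts=[[-.075,-.05,.155],[-.075,.05,.155],[-.104,-.13,.114],[.1,-.13,.114],[-.104,.13,.114],[-.065,-.152,.11],[.047,-.152,.085],[.047,-.24,.085],[-.15,-.174,.04],[.15,-.174,.04]]
for u,v in proj(p,chest(pts,q),o):
    if abs(u)<2e3 and abs(v)<2e3: cv2.circle(im,(int(u*1.5),int(v*1.5)),3,(255,0,0),-1)
cv2.imwrite("pics/d.png",im[:,:,::-1])
E
```

```text
clock: 3.15
eef_pos: [0.4584, 0.1079, 0.2928]
orientation: [0.689, 0.724, 0.0, -0.0]
contact_force: [-0.3, 0.5, 0.2]
gripper_width: 0.0613
finger_force: 0.0
lid_handle [([0.536, 0.139, 0.112], 0.62)]
rod_grip [([0.516, -0.041, 0.107], 0.7)]
strip_top [([0.43, -0.037, 0.041], 0.78), ([0.514, -0.041, 0.105], 0.19)]
rod_foot [([0.517, -0.042, 0.106], 0.58)]
```

View pics/d.png

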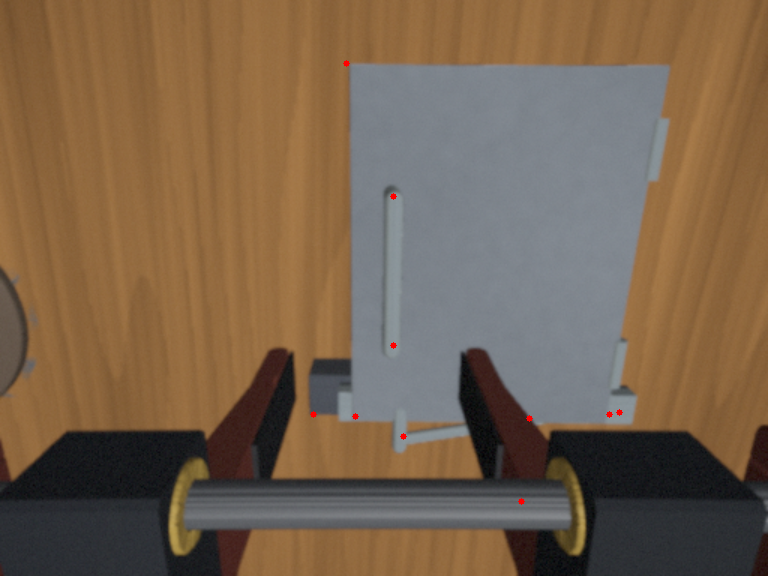

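The wrist picture shows the fit agreeing within about 2–3 mm: the bar is at (393,188)–(393,357), lid corners at (351,66), (668,67), (352,421) and (611,422). I'll refit on these and go down.

```bash
python3 - <<'E'
from plant import arm, read_camera
from h import *
from scipy.optimize import least_squares
q=np.load("pose.npy"); o=arm.get_obs(); p=read_camera("wrist")
C=np.array([[-.104,.13,.114],[.1,.13,.114],[.1,-.13,.114],[-.104,-.13,.114],[-.075,0,.155]])
ob=np.array([[351,66],[668,67],[611,422],[352,421],[393,272]])/1.5
f=lambda q:(proj(p,chest(C,q),o)-ob).ravel()
r=least_squares(f,q,loss="soft_l1"); print(r.x,np.round(f(r.x),1)); q=r.x; np.save("pose.npy",q)
d=chest([-.075,0,.136],q)[0]-o["eef_pos"]; print(d, R.from_quat(o["orientation"]).inv().apply(d), (R.from_quat(o["orientation"]).inv()*goalR(q[2])).as_rotvec())
E
```

```text
[0.54368292 0.1131631  0.04516537] [-0.6  0.1  0.7 -0.  -3.6 -0.8  0.6 -1.8  0.3  4.2]
[ 1.10798375e-02  1.48415278e-04 -1.56464763e-01] [-0.0004691   0.01114146  0.15645975] [-0.00044545 -0.00014642  0.00848023]
```

```bash
python3 -m handwheel '[0,0.006,0.02,0,0,0.009, 0,0.005,0.025,0,0,0, 0,0,0.03,0,0,0, 0,0,0.03,0,0,0, 0,0,0.025,0,0,0, 0,0,0.015,0,0,0, 0,0,0.011,0,0,0, 0,0,0,0,0,0]' 0.3 && python3 -m handwheel '[0,0,0,0,0,0, 0,0,0,0,0,0, 0,0,0,0,0,0, 0,0,0,0,0,0, 0,0,0,0,0,0, 0,0,0,0,0,0, 0,0,0,0,0,0, 0,0,0,0,0,0]' 1 40
python3 - <<'E'
import numpy as np
# handle arc in (chest x, up) for lid angle
def h(t): return np.array([-.175*np.cos(t)+.045*np.sin(t), .175*np.sin(t)+.045*np.cos(t)])
t=np.linspace(0,1.12,29); P=np.array([h(a) for a in t]); D=np.diff(P,axis=0)
for a,d in zip(t[1:],D): print(round(a,2),np.round([d[0],-d[1]],4))
E
```

```text
clock: 4.25
eef_pos: [0.4684, 0.1092, 0.1356]
orientation: [0.692, 0.722, -0.001, -0.0]
contact_force: [-0.7, 0.1, -0.3]
gripper_width: 0.0617
finger_force: 0.0
clock: 5.05
eef_pos: [0.4683, 0.1089, 0.1366]
orientation: [0.692, 0.722, -0.001, -0.001]
contact_force: [-5.6, -0.5, 5.2]
gripper_width: 0.0111
finger_force: 40.0
0.04 [ 0.0019 -0.007 ]
0.08 [ 0.0022 -0.0069]
0.12 [ 0.0025 -0.0068]
0.16 [ 0.0028 -0.0067]
0.2 [ 0.003  -0.0066]
0.24 [ 0.0033 -0.0064]
0.28 [ 0.0035 -0.0063]
0.32 [ 0.0038 -0.0062]
0.36 [ 0.004 -0.006]
0.4 [ 0.0043 -0.0058]
0.44 [ 0.0045 -0.0057]
0.48 [ 0.0047 -0.0055]
0.52 [ 0.0049 -0.0053]
0.56 [ 0.0051 -0.0051]
0.6 [ 0.0053 -0.0049]
0.64 [ 0.0055 -0.0047]
0.68 [ 0.0057 -0.0044]
0.72 [ 0.0059 -0.0042]
0.76 [ 0.006 -0.004]
0.8 [ 0.0062 -0.0037]
0.84 [ 0.0063 -0.0035]
0.88 [ 0.0065 -0.0032]
0.92 [ 0.0066 -0.0029]
0.96 [ 0.0067 -0.0027]
1.0 [ 0.0068 -0.0024]
1.04 [ 0.0069 -0.0021]
1.08 [ 0.007  -0.0019]
1.12 [ 0.0071 -0.0016]
```

```bash
python3 -m handwheel '[0,0.0019,-0.007,0,0,0, 0,0.0022,-0.0069,0,0,0, 0,0.0025,-0.0068,0,0,0, 0,0.0028,-0.0067,0,0,0, 0,0.003,-0.0066,0,0,0, 0,0.0033,-0.0064,0,0,0, 0,0.0035,-0.0063,0,0,0, 0,0.0038,-0.0062,0,0,0, 0,0.004,-0.006,0,0,0, 0,0.0043,-0.0058,0,0,0]'; python3 -m handwheel '[0,0.0045,-0.0057,0,0,0, 0,0.0047,-0.0055,0,0,0, 0,0.0049,-0.0053,0,0,0, 0,0.0051,-0.0051,0,0,0, 0,0.0053,-0.0049,0,0,0, 0,0.0055,-0.0047,0,0,0, 0,0,0,0,0,0]'
```

```text
clock: 6.05
eef_pos: [0.498, 0.11, 0.2012]
orientation: [0.692, 0.722, -0.002, -0.002]
contact_force: [-10.0, -0.0, -4.4]
gripper_width: 0.0113
finger_force: 40.0
clock: 6.75
eef_pos: [0.5278, 0.1113, 0.2339]
orientation: [0.692, 0.722, -0.002, -0.002]
contact_force: [-19.1, -0.5, 13.2]
gripper_width: 0.0108
finger_force: 40.0
```

```bash
python3 -m handwheel '[0,0.0045,-0.006,0,0,0, 0,0.0052,-0.005,0,0,0, 0,0.0058,-0.0042,0,0,0, 0,0.006,-0.0039,0,0,0, 0,0.0062,-0.0036,0,0,0, 0,0.0064,-0.0034,0,0,0]'; python3 -m handwheel '[0,0.0065,-0.0032,0,0,0, 0,0.0066,-0.0029,0,0,0, 0,0.0067,-0.0027,0,0,0, 0,0.0068,-0.0024,0,0,0, 0,0.0069,-0.0021,0,0,0, 0,0.007,-0.0019,0,0,0, 0,0.0071,-0.0016,0,0,0, 0,0,0,0,0,0]'
```

```text
clock: 7.35
eef_pos: [0.5643, 0.1127, 0.259]
orientation: [0.692, 0.722, -0.001, -0.001]
contact_force: [-7.5, -0.0, -5.9]
gripper_width: 0.0111
finger_force: 40.0
clock: 8.15
eef_pos: [0.6133, 0.1147, 0.2764]
orientation: [0.692, 0.722, 0.0, 0.001]
contact_force: [-2.4, -0.6, -2.0]
gripper_width: 0.0109
finger_force: 40.0
```

```bash
python3 -m handwheel '[0,0,0,0,0,0, 0,0,0,0,0,0, 0,0,0,0,0,0, 0,0,-0.005,0,0,0, 0,0,-0.01,0,0,0, 0,0,-0.02,0,0,0, 0,0,-0.02,0,0,0, 0,0,-0.02,0,0,0, 0,-0.02,0,0,0,0, -0.02,-0.03,0,0,0,0, -0.03,-0.03,0,0,0,0, -0.03,-0.03,0,0,0,0, -0.03,-0.025,0.01,0,0,0, -0.02,0,0.02,0,0,0, 0,0,0.02,0,0,0, 0,0,0.01,0,0,0, 0,0,0,0,0,0, 0,0,0,0,0,0]' 0.62 20
python3 - <<'E'
from plant import arm, read_camera, find_in
from h import *
q=np.load("pose.npy"); o=arm.get_obs(); p=read_camera("wrist")
for t in ("strip_top","rod_grip","rod_foot","prop_rod"): print(t,[(np.round(d["centre"],3).tolist(),round(d["score"],2)) for d in find_in(p,t)[:2]])
im=cv2.resize(p["image"],None,fx=1.5,fy=1.5)
pts=[[x,-.152,.06] for x in (-.1,-.09,-.065,-.04,0)]+[[-.15,-.174,.04],[-.15,-.13,.04],[-.1,-.13,.11]]
P=proj(p,chest(pts,q),o)*1.5; print(P.round().tolist())
for u,v in P: cv2.circle(im,(int(u),int(v)),2,(255,0,0),-1)
cv2.imwrite("pics/e.png",im[:,:,::-1]); np.savez("shot.npz",img=p["image"],mtx=p["mtx"],k1=p["k1"],tool_from_camera=p["tool_from_camera"],eef_pos=o["eef_pos"],orientation=o["orientation"])
E
```

```text
clock: 9.95
eef_pos: [0.4832, -0.0202, 0.2912]
orientation: [0.692, 0.722, 0.0, 0.0]
contact_force: [0.8, 0.7, -0.0]
gripper_width: 0.0332
finger_force: 0.0
strip_top [([0.522, -0.048, 0.059], 0.85)]
rod_grip [([0.596, -0.048, 0.157], 0.76), ([0.499, -0.409, 0.018], 0.17)]
rod_foot [([0.596, -0.054, 0.155], 0.9)]
prop_rod [([0.595, -0.054, 0.157], 0.68), ([0.521, -0.047, 0.059], 0.44)]
[[337.0, 272.0], [348.0, 272.0], [378.0, 272.0], [407.0, 272.0], [455.0, 272.0], [284.0, 290.0], [280.0, 242.0], [330.0, 261.0]]
```

View pics/e.png

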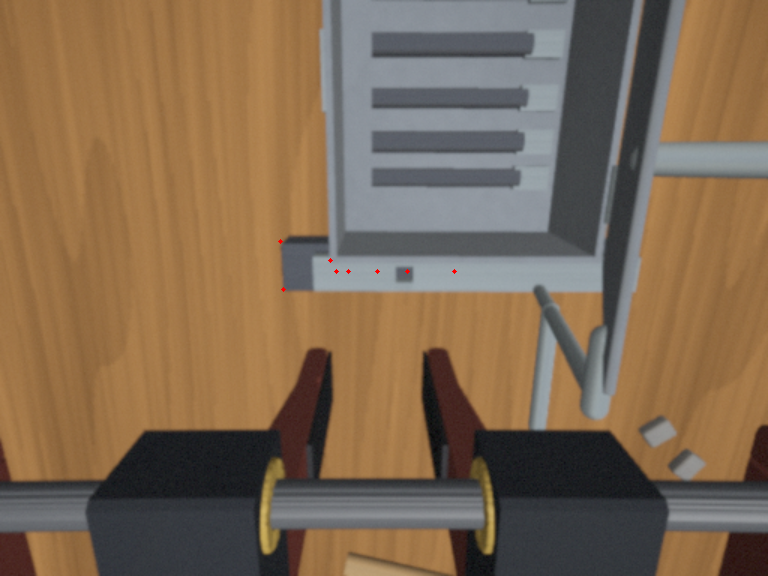

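The picture shows the open chest, the strip clear, and the hole at about (404,274). The rod hangs from (593,400) to its foot at (540,290), with the peg leaving it at (551,310) towards (538,430). I'll measure the hole, lid and rod angle.

```bash
python3 - <<'E'
from h import *
from scipy.optimize import least_squares
d=dict(np.load("shot.npz")); p=d; o=d; q=np.load("pose.npy")
g=cv2.cvtColor(d["img"],cv2.COLOR_RGB2GRAY); sub=g[174:193,258:282]; ys,xs=np.nonzero(sub<(sub.min()+sub.max())/2)
print(xs.min()+258,xs.max()+258,ys.min()+174,ys.max()+174)
c=np.array([xs.mean()+258,ys.mean()+174]); H=plane(p,c,.06,o)[0]; print("hole px",c*1.5,"world",H)
inv=lambda X:chest(np.r_[(X-[q[0],q[1],0])[:2],X[2]],[0,0,0])[0] if 0 else np.r_[R.from_euler("z",-q[2]).apply(X-[q[0],q[1],0])]
print("hole chest",inv(H))
for n,uv,z in (("ledgeF-",(284,291),.04),("ledgeF+",(287,238),.04),("stripF-",(313,291),.06),("stripF+",(312,256),.06),("chest wall top FR",(332,256),.11)):
    print(n,inv(plane(p,np.array(uv)/1.5,z,o)[0]).round(4))
def pts(v):
    th,ps=v; pin=np.array([.1-.165*np.cos(th),-.152,.11+.165*np.sin(th)]); u=np.array([np.cos(ps),0,-np.sin(ps)])
    return np.array([pin+.158*u,pin+.112*u,pin])
ob=np.array([[540,291],[551,310],[593,400]])/1.5
f=lambda v:(proj(p,chest(pts(v),q),o)-ob).ravel()
r=least_squares(f,[1.15,1.4],loss="soft_l1"); th,ps=r.x; print(r.x,np.round(f(r.x),1)); np.save("lr.npy",r.x)
print("pin,peg,foot",pts(r.x).round(4)); print("peg world",chest(pts(r.x)[1]+[0,-.06,0],q))
E
```

```text
<stdin>:4: RuntimeWarning: overflow encountered in scalar add
Traceback (most recent call last):
ValueError: zero-size array to reduction operation minimum which has no identity
```

```bash
cat > m.py <<'E'
from h import *
from scipy.optimize import least_squares
d=dict(np.load("shot.npz")); p=d; o=d; q=np.load("pose.npy")
inv=lambda X:R.from_euler("z",-q[2]).apply(X-np.array([q[0],q[1],0]))
def pts(v):
    th,ps=v; pin=np.array([.1-.165*np.cos(th),-.152,.11+.165*np.sin(th)]); u=np.array([np.cos(ps),0,-np.sin(ps)])
    return np.array([pin+.158*u,pin+.112*u,pin])
if __name__=="__main__":
    g=cv2.cvtColor(d["img"],cv2.COLOR_RGB2GRAY).astype(float); sub=g[174:192,258:282]; ys,xs=np.nonzero(sub<115)
    print(xs.min()+258,xs.max()+258,ys.min()+174,ys.max()+174,g[183,258:282])
    c=np.array([xs.mean()+258,ys.mean()+174]); H=plane(p,c,.06,o)[0]; print("hole px",c*1.5,"world",H,"chest",inv(H))
    for n,uv,z in (("ledgeF-",(284,291),.04),("ledgeF+",(287,238),.04),("stripF-",(313,291),.06),("stripF+",(312,256),.06),("chest wall top FR",(332,256),.11)):
        print(n,inv(plane(p,np.array(uv)/1.5,z,o)[0]).round(4))
    ob=np.array([[540,291],[551,310],[593,400]])/1.5
    f=lambda v:(proj(p,chest(pts(v),q),o)-ob).ravel()
    r=least_squares(f,[1.15,1.4],loss="soft_l1"); print(r.x,np.round(f(r.x),1)); np.save("lr.npy",r.x)
    print("foot,peg,pin",pts(r.x).round(4).tolist()); print("peg world",chest(pts(r.x)[1]+[0,-.06,0],q))
E
python3 m.py
```

```text
264 274 178 187 [161. 160. 160. 161. 157. 141. 113.  96.  95.  93.  94.  93.  94.  94.
  95.  95. 103. 133. 158. 163. 164. 165. 164. 163.]
hole px [403.94845361 273.69587629] world [ 0.5078072  -0.04239755  0.06      ] chest [-0.0428627  -0.15378222  0.06      ]
ledgeF- [-0.1496 -0.1752  0.04  ]
ledgeF+ [-0.144  -0.1268  0.04  ]
stripF- [-0.1207 -0.169   0.06  ]
stripF+ [-0.1202 -0.1382  0.06  ]
chest wall top FR [-0.0987 -0.1264  0.11  ]
[1.13926594 1.39879144] [ 0.2 -3.  -0.2 -2.4  0.3 -8. ]
foot,peg,pin [[0.058, -0.152, 0.1042], [0.0502, -0.152, 0.1495], [0.031, -0.152, 0.2599]]
peg world [[ 0.60336014 -0.09635613  0.14952662]]
```

```bash
python3 -m handwheel '[-0.03,0,0,0,0,0, -0.03,0,0,0,0,0, -0.023,0.017,0,0,0,0, 0,0.03,0,0,0,0, 0,0.03,0,0,0,0, 0,0.025,0,0,0,0, 0,0.0146,0,0,0,0, 0,0,0.03,0,0,0, 0,0,0.03,0,0,0, 0,0,0.03,0,0,0, 0,0,0,0,0,0, 0,0,0,0,0,0]' 0.4
python3 - <<'E'
from plant import arm, read_camera, find_in
from m import *
from h import *
q[1]-=.0017; np.save("pose.npy",q); v=np.load("lr.npy"); o=arm.get_obs(); p=read_camera("wrist")
print([(np.round(d["centre"],3).tolist(),round(d["score"],2)) for d in find_in(p,"rod_grip")[:2]])
P=pts(v); P=np.vstack([P,P[1]+[0,-.06,0],P[1]+[0,-.088,0]])
im=cv2.resize(p["image"],None,fx=1.5,fy=1.5)
for u,w in proj(p,chest(P,q),o)*1.5: cv2.circle(im,(int(u),int(w)),3,(255,0,0),-1)
cv2.imwrite("pics/f.png",im[:,:,::-1])
E
```

```text
clock: 11.4
eef_pos: [0.6028, -0.0987, 0.201]
orientation: [0.692, 0.722, -0.0, -0.0]
contact_force: [-0.1, -0.5, 0.3]
gripper_width: 0.0525
finger_force: 0.0
[([0.6, -0.057, 0.158], 0.72)]
```

View pics/f.png

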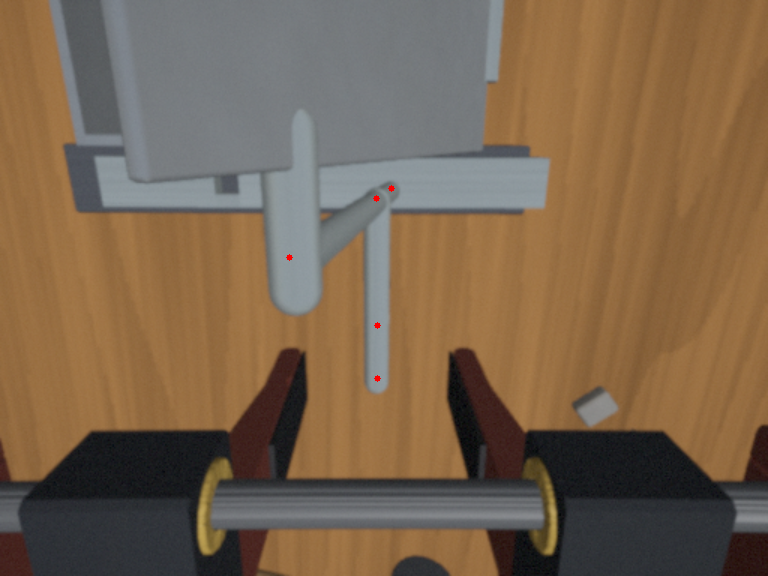

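The picture shows the peg centred between the fingers, from (377,200) to (377,390), agreeing with the model. I'll descend and close on it.

```bash
python3 -m handwheel '[0,0,0.02,0,0,0, 0,0,0.02,0,0,0, 0,0,0.02,0,0,0, 0,0,0.01,0,0,0, 0,0,0,0,0,0, 0,0,0,0,0,0]' 0.4 && python3 -m handwheel '[0,0,0,0,0,0, 0,0,0,0,0,0, 0,0,0,0,0,0, 0,0,0,0,0,0, 0,0,0,0,0,0, 0,0,0,0,0,0]' 1 25
cat > k.py <<'E'
from m import *
# (lid, rod) -> peg and foot-end in chest x,z; 
def peg(th,ps): a=np.array([.1-.165*np.cos(th),.11+.165*np.sin(th)]); u=np.array([np.cos(ps),-np.sin(ps)]); return a+.112*u
def foot(th,ps): a=np.array([.1-.165*np.cos(th),.11+.165*np.sin(th)]); u=np.array([np.cos(ps),-np.sin(ps)]); return a+.162*u
def solve(fn,xz,g): return least_squares(lambda v:fn(*v)-xz,g,xtol=1e-12).x
E
python3 - <<'E'
from plant import arm
from k import *
o=arm.get_obs(); g=inv(np.array(o["eef_pos"])+[0,0,.019]); print("grip chest",g)
v=solve(peg,g[[0,2]],[1.14,1.4]); print("lid,rod",v,"foot",foot(*v))
for x,z in ((-.043,.1),(-.043,.075),(-.043,.063),(-.043,.046)):
    v=solve(foot,[x,z],[.9,1.7]); print((x,z),v.round(3),"peg",peg(*v).round(4),"d from now",(peg(*v)-g[[0,2]]).round(4))
E
```

```text
clock: 12.1
eef_pos: [0.6034, -0.0989, 0.1317]
orientation: [0.692, 0.722, 0.0, 0.001]
contact_force: [-0.0, -0.2, 0.4]
gripper_width: 0.0527
finger_force: 0.0
clock: 12.7
eef_pos: [0.6027, -0.0986, 0.1305]
orientation: [0.692, 0.722, 0.0, -0.0]
contact_force: [-1.0, 1.1, 0.6]
gripper_width: 0.0112
finger_force: 25.0
grip chest [ 0.04942832 -0.21250874  0.14948938]
lid,rod [1.14123675 1.40806165] foot [0.05752919 0.10014999]
(-0.043, 0.1) [1.028 1.936] peg [-0.0251  0.1467] d from now [-0.0746 -0.0028]
(-0.043, 0.075) [0.846 1.779] peg [-0.0326  0.1239] d from now [-0.0821 -0.0256]
(-0.043, 0.063) [0.757 1.714] peg [-0.0359  0.1125] d from now [-0.0853 -0.037 ]
(-0.043, 0.046) [0.634 1.633] peg [-0.0399  0.0959] d from now [-0.0893 -0.0536]
```

```bash
python3 - <<'E'
from k import *
a=np.array([.0494,.1495]); b=np.array([-.0251,.1467]); v=[1.141,1.408]
for s in np.linspace(0,1,11): v=solve(peg,a+(b-a)*s,v); print(v.round(3),foot(*v).round(4))
E
```

```text
[1.142 1.409] [0.0575 0.1002]
[1.154 1.493] [0.0459 0.0994]
[1.155 1.56 ] [0.035  0.0989]
[1.149 1.619] [0.0246 0.0987]
[1.138 1.671] [0.0146 0.0986]
[1.125 1.72 ] [0.0047 0.0987]
[1.109 1.766] [-0.005   0.0988]
[1.091 1.81 ] [-0.0146  0.099 ]
[1.071 1.853] [-0.0241  0.0992]
[1.05  1.894] [-0.0336  0.0996]
[1.029 1.936] [-0.0429  0.1   ]
```

```bash
python3 -m handwheel '[0,-0.0074,0.0003,0,0,0, 0,-0.0074,0.0003,0,0,0, 0,-0.0074,0.0003,0,0,0, 0,-0.0075,0.0003,0,0,0, 0,-0.0075,0.0003,0,0,0, 0,-0.0075,0.0003,0,0,0, 0,-0.0075,0.0003,0,0,0, 0,-0.0074,0.0002,0,0,0, 0,-0.0074,0.0002,0,0,0, 0,-0.0074,0.0002,0,0,0, 0,0,0,0,0,0, 0,0,0,0,0,0]'
python3 - <<'E'
from plant import arm, read_camera
from k import *
o=arm.get_obs(); p=read_camera("wrist"); g=inv(np.array(o["eef_pos"])+[0,0,.019]); print("grip",g)
v=solve(peg,g[[0,2]],[1.03,1.93]); f=foot(*v); print(v,f)
im=cv2.resize(p["image"],None,fx=1.5,fy=1.5)
X=[[f[0],-.152,f[1]],[-.0429,-.152,.06],[-.0504,-.152,.06],[-.0354,-.152,.06]]
P=proj(p,chest(X,q),o)*1.5; print(P.round())
for u,w in P: cv2.circle(im,(int(u),int(w)),2,(255,0,0),-1)
cv2.imwrite("pics/g.png",im[:,:,::-1])
E
```

```text
clock: 13.9
eef_pos: [0.527, -0.1017, 0.1273]
orientation: [0.692, 0.722, -0.001, -0.001]
contact_force: [-0.5, -0.7, -3.5]
gripper_width: 0.0112
finger_force: 25.0
grip [-0.02626727 -0.21223903  0.14634202]
[1.02279323 1.9389202 ] [-0.04426056  0.09969181]
[[330. 206.]
 [341. 195.]
 [325. 195.]
 [357. 195.]]
```

View pics/g.png

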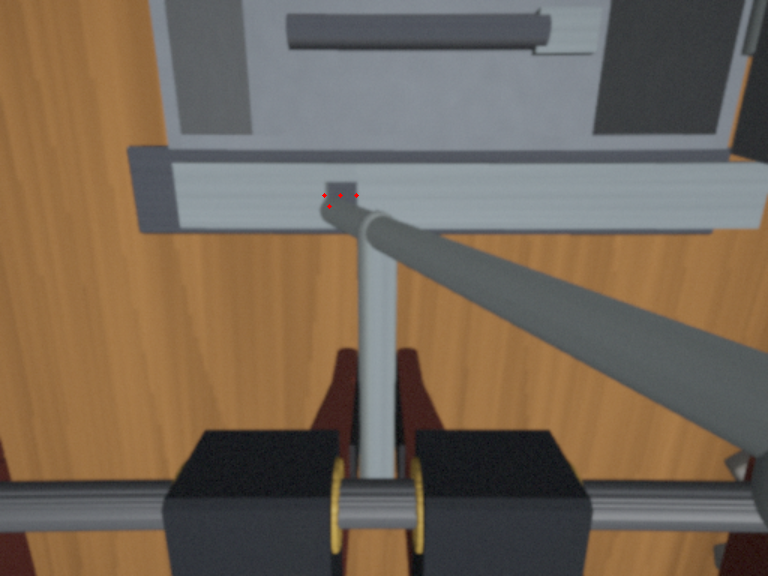

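The picture shows the foot at about (330,206), right beside the hole, which spans (326–357, 183–207). The model's foot and hole agree with it within about 1 mm. I'll work out the descent over the hole.

```bash
cat > d.py <<'E'
from plant import arm
from k import *
import sys
o=arm.get_obs(); g=inv(np.array(o["eef_pos"])+[0,0,.019])[[0,2]]; v=solve(peg,g,[.9,1.8]); f=foot(*v); print("lid,rod,foot",v.round(3),f.round(4),np.round(o["contact_force"],1))
x=float(sys.argv[1]); last=g
if len(sys.argv)>2:
  for z in map(float,sys.argv[2:]):
    v=solve(foot,[x,z],v); n=peg(*v); print(z,v.round(3),"y,z",np.round([n[0]-last[0],last[1]-n[1]],4)); last=n
E
python3 d.py -.0434 .097 .094 .091 .088 .085 .082 .079 .076 .073 .070 .067 .065
```

```text
lid,rod,foot [1.023 1.937] [-0.044   0.0996] [-1.2  0.2 -3.4]
0.097 [1.006 1.918] y,z [-0.0003  0.0022]
0.094 [0.984 1.898] y,z [-0.0009  0.0027]
0.091 [0.962 1.879] y,z [-0.0009  0.0027]
0.088 [0.94 1.86] y,z [-0.0009  0.0027]
0.085 [0.918 1.841] y,z [-0.0009  0.0027]
0.082 [0.896 1.823] y,z [-0.0009  0.0028]
0.079 [0.874 1.805] y,z [-0.0009  0.0028]
0.076 [0.852 1.787] y,z [-0.0009  0.0028]
0.073 [0.83 1.77] y,z [-0.0008  0.0028]
0.07 [0.808 1.753] y,z [-0.0008  0.0028]
0.067 [0.786 1.737] y,z [-0.0008  0.0029]
0.065 [0.772 1.726] y,z [-0.0005  0.0019]
```

```bash
python3 -m handwheel '[0,-0.0003,0.0022,0,0,0, 0,-0.0009,0.0027,0,0,0, 0,-0.0009,0.0027,0,0,0, 0,-0.0009,0.0027,0,0,0, 0,-0.0009,0.0027,0,0,0, 0,-0.0009,0.0028,0,0,0, 0,-0.0009,0.0028,0,0,0, 0,-0.0009,0.0028,0,0,0, 0,-0.0008,0.0028,0,0,0, 0,-0.0008,0.0028,0,0,0, 0,0,0,0,0,0]'; python3 d.py -.0434 .068 .066 .064 .062 .060 .058 .056 .054 .052 .050 .048 .046
python3 - <<'E'
from plant import arm, read_camera
from k import *
o=arm.get_obs(); p=read_camera("wrist"); g=inv(np.array(o["eef_pos"])+[0,0,.019]); f=foot(*solve(peg,g[[0,2]],[.8,1.7]))
im=cv2.resize(p["image"],None,fx=2,fy=2)
P=proj(p,chest([[f[0],-.152,f[1]],[-.0429,-.152,.06],[-.0504,-.152,.06],[-.0354,-.152,.06]],q),o)*2; print(P.round())
for u,w in P: cv2.circle(im,(int(u),int(w)),1,(255,0,0),-1)
u,w=P[1].astype(int); u0,w0=max(u-130,0),max(w-110,0); print(u0,w0); cv2.imwrite("pics/i.png",cv2.resize(im[w0:w0+220,u0:u0+260,::-1],None,fx=2.5,fy=2.5))
E
```

```text
clock: 15.05
eef_pos: [0.5194, -0.1021, 0.1001]
orientation: [0.692, 0.722, -0.001, -0.001]
contact_force: [-0.6, 0.7, -3.2]
gripper_width: 0.0113
finger_force: 25.0
lid,rod,foot [0.808 1.75 ] [-0.0428  0.0699] [-0.6  0.7 -3.2]
0.068 [0.794 1.743] y,z [-0.001   0.0018]
0.066 [0.779 1.732] y,z [-0.0005  0.0019]
0.064 [0.764 1.721] y,z [-0.0005  0.0019]
0.062 [0.75  1.711] y,z [-0.0005  0.0019]
0.06 [0.735 1.701] y,z [-0.0005  0.0019]
0.058 [0.72  1.691] y,z [-0.0005  0.0019]
0.056 [0.706 1.681] y,z [-0.0005  0.0019]
0.054 [0.691 1.671] y,z [-0.0005  0.0019]
0.052 [0.677 1.662] y,z [-0.0005  0.002 ]
0.05 [0.662 1.653] y,z [-0.0005  0.002 ]
0.048 [0.648 1.644] y,z [-0.0004  0.002 ]
0.046 [0.633 1.635] y,z [-0.0004  0.002 ]
[[471. 274.]
 [472. 270.]
 [448. 270.]
 [496. 270.]]
342 160
```

View pics/i.png

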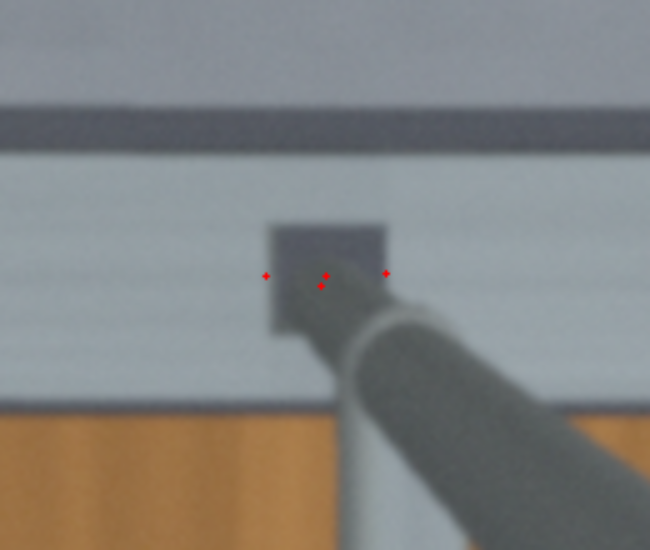

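The crop shows the hole spanning (268–387, 224–335) with the foot's end at about (321,285), over the middle of the hole. I'll descend gently.

```bash
python3 -m handwheel '[0,-0.0007,0.0018,0,0,0, 0,-0.0005,0.0019,0,0,0, 0,-0.0005,0.0019,0,0,0, 0,-0.0005,0.0019,0,0,0, 0,0,0,0,0,0]'; python3 -m handwheel '[0,-0.0005,0.0019,0,0,0, 0,-0.0005,0.0019,0,0,0, 0,0,0,0,0,0]';  python3 d.py -.0434 .056 .054 .052 .050 .048 .046
```

```text
clock: 15.6
eef_pos: [0.5177, -0.1021, 0.0929]
orientation: [0.692, 0.722, -0.0, -0.0]
contact_force: [0.1, 0.4, -1.1]
gripper_width: 0.0112
finger_force: 25.0
clock: 15.9
eef_pos: [0.5166, -0.1022, 0.0891]
orientation: [0.692, 0.722, -0.0, -0.0]
contact_force: [-0.2, 1.3, -2.5]
gripper_width: 0.0115
finger_force: 25.0
lid,rod,foot [0.725 1.688] [-0.0425  0.0585] [-0.2  1.3 -2.5]
0.056 [0.706 1.681] y,z [-0.0012  0.0024]
0.054 [0.691 1.671] y,z [-0.0005  0.0019]
0.052 [0.677 1.662] y,z [-0.0005  0.002 ]
0.05 [0.662 1.653] y,z [-0.0005  0.002 ]
0.048 [0.648 1.644] y,z [-0.0004  0.002 ]
0.046 [0.633 1.635] y,z [-0.0004  0.002 ]
```

Still no resistance at 58 mm, so I'll continue.

```bash
python3 -m handwheel '[0,-0.0005,0.0019,0,0,0, 0,-0.0005,0.0019,0,0,0, 0,0,0,0,0,0]'; python3 -m handwheel '[0,-0.0005,0.0019,0,0,0, 0,-0.0004,0.0019,0,0,0, 0,0,0,0,0,0]';  python3 d.py -.0434 .050 .048 .046
```

```text
clock: 16.2
eef_pos: [0.5157, -0.1022, 0.0853]
orientation: [0.692, 0.722, -0.0, -0.0]
contact_force: [-0.7, 2.3, -2.3]
gripper_width: 0.0112
finger_force: 25.0
clock: 16.5
eef_pos: [0.5148, -0.1023, 0.0815]
orientation: [0.692, 0.722, -0.0, -0.0]
contact_force: [0.1, 1.2, -2.3]
gripper_width: 0.0111
finger_force: 25.0
lid,rod,foot [0.668 1.651] [-0.0425  0.0507] [ 0.1  1.2 -2.3]
0.05 [0.662 1.653] y,z [-0.0008  0.0007]
0.048 [0.648 1.644] y,z [-0.0004  0.002 ]
0.046 [0.633 1.635] y,z [-0.0004  0.002 ]
```

```bash
python3 -m handwheel '[0,-0.0004,0.0015,0,0,0, 0,-0.0003,0.0015,0,0,0, 0,0,0,0,0,0]'; python3 -m handwheel '[0,-0.0002,0.001,0,0,0, 0,0,0,0,0,0]';  python3 d.py -.0434 .046 .044
```

```text
clock: 16.8
eef_pos: [0.5141, -0.1023, 0.0786]
orientation: [0.692, 0.722, -0.0, -0.0]
contact_force: [-0.4, 2.0, -1.8]
gripper_width: 0.0115
finger_force: 25.0
clock: 17.0
eef_pos: [0.514, -0.1023, 0.0777]
orientation: [0.692, 0.722, -0.0, -0.0]
contact_force: [0.2, 1.0, -0.9]
gripper_width: 0.0113
finger_force: 25.0
lid,rod,foot [0.64  1.632] [-0.0424  0.0468] [ 0.2  1.  -0.9]
0.046 [0.633 1.635] y,z [-0.0009  0.0008]
0.044 [0.619 1.627] y,z [-0.0004  0.002 ]
```

```bash
python3 -m handwheel '[0,-0.0002,0.001,0,0,0, 0,0,0,0,0,0]'; python3 -m handwheel '[0,-0.0001,0.0007,0,0,0, 0,0,0,0,0,0]'
```

```text
clock: 17.2
eef_pos: [0.5139, -0.1023, 0.0767]
orientation: [0.692, 0.722, 0.0, -0.0]
contact_force: [-0.3, 1.1, -1.6]
gripper_width: 0.0112
finger_force: 25.0
clock: 17.4
eef_pos: [0.5138, -0.1023, 0.0761]
orientation: [0.692, 0.722, -0.0, -0.0]
contact_force: [-0.1, 2.2, -0.7]
gripper_width: 0.0113
finger_force: 25.0
```

```bash
python3 d.py -.0434 .044
```

```text
lid,rod,foot [0.628 1.624] [-0.0421  0.0451] [-0.1  2.2 -0.7]
0.044 [0.619 1.627] y,z [-0.0011  0.0011]
```

```bash
python3 -m handwheel '[0,-0.0001,0.0007,0,0,0, 0,0,0,0,0,0]'; python3 -m handwheel '[0,-0.0001,0.0007,0,0,0, 0,0,0,0,0,0]'
```

```text
clock: 17.6
eef_pos: [0.5137, -0.1023, 0.0754]
orientation: [0.692, 0.722, -0.0, -0.0]
contact_force: [-0.4, 2.4, -1.0]
gripper_width: 0.0112
finger_force: 25.0
clock: 17.8
eef_pos: [0.5136, -0.1023, 0.0747]
orientation: [0.692, 0.722, -0.0, -0.0]
contact_force: [-0.3, 1.5, -0.4]
gripper_width: 0.0112
finger_force: 25.0
```

```bash
python3 -m handwheel '[0,-0.0001,0.0007,0,0,0, 0,0,0,0,0,0]'; python3 -m handwheel '[0,-0.0001,0.0007,0,0,0, 0,0,0,0,0,0]'; python3 d.py -.0434 .04
```

```text
clock: 18.0
eef_pos: [0.5135, -0.1023, 0.074]
orientation: [0.692, 0.722, -0.0, 0.0]
contact_force: [0.3, 2.5, -1.4]
gripper_width: 0.0115
finger_force: 25.0
clock: 18.2
eef_pos: [0.5134, -0.1023, 0.0732]
orientation: [0.692, 0.722, -0.0, -0.0]
contact_force: [-1.2, 1.2, -1.4]
gripper_width: 0.0115
finger_force: 25.0
lid,rod,foot [0.607 1.61 ] [-0.0419  0.0423] [-1.2  1.2 -1.4]
0.04 [0.591 1.61 ] y,z [-0.0015  0.0023]
```

```bash
python3 -m handwheel '[0,-0.0001,0.0008,0,0,0, 0,0,0,0,0,0]'; python3 -m handwheel '[0,-0.0001,0.0008,0,0,0, 0,0,0,0,0,0]'; python3 - <<'E'
from plant import arm, read_camera
from k import *
import cv2
o=arm.get_obs(); p=read_camera("wrist"); s=read_camera("side")
a=cv2.resize(p["image"],(512,384)); b=cv2.resize(s["image"][165:300,190:370],(400,300),interpolation=cv2.INTER_CUBIC)
b=cv2.copyMakeBorder(b,0,84,0,0,cv2.BORDER_CONSTANT); cv2.imwrite("pics/j.png",cv2.resize(np.hstack([a,b]),(800,337))[:,:,::-1])
E
```

```text
clock: 18.4
eef_pos: [0.5133, -0.1023, 0.0725]
orientation: [0.692, 0.722, 0.0, -0.0]
contact_force: [-0.4, 1.8, -0.9]
gripper_width: 0.0113
finger_force: 25.0
clock: 18.6
eef_pos: [0.5133, -0.1024, 0.0721]
orientation: [0.692, 0.722, 0.0, -0.0]
contact_force: [-2.8, 1.8, 6.2]
gripper_width: 0.0114
finger_force: 25.0
```

View pics/j.png

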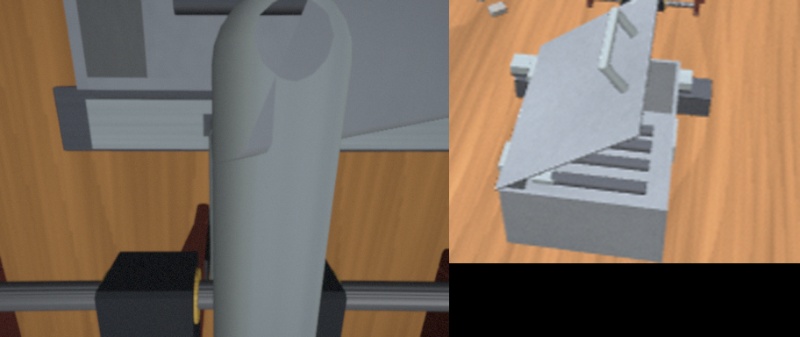

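The left view shows the pin and rod above the strip, the hole's edge at (207,125) and the rod standing over it. The right view shows the lid's front +y corner at (645,137). Force has come up to 6 N, so the foot has bottomed. I'll check the lid angle from the picture.

```bash
python3 - <<'E'
from plant import read_camera
from k import *
s=read_camera("side"); 
for th in (.55,.58,.6,.62,.64,.67,.7,.75):
    n=np.array([np.sin(th),np.cos(th)])*.004; X=[.1-.204*np.cos(th)+0*n[0],.13,.11+.204*np.sin(th)]; X2=[X[0]+n[0],.13,X[2]+n[1]]
    print(th,proj(s,chest([X,X2],q)).round(1).tolist())
print("seen",190+(645-449)/1.949,165+137/1.949)
for z in (.046,.052,.058): print(z,solve(foot,[-.043,z],[.6,1.6]))
E
python3 d.py -.043
```

```text
0.55 [[291.4, 239.0], [290.4, 237.7]]
0.58 [[289.9, 237.1], [288.9, 235.9]]
0.6 [[288.8, 235.9], [287.8, 234.7]]
0.62 [[287.7, 234.6], [286.6, 233.4]]
0.64 [[286.6, 233.4], [285.5, 232.2]]
0.67 [[284.8, 231.6], [283.6, 230.4]]
0.7 [[283.0, 229.8], [281.7, 228.6]]
0.75 [[279.7, 226.8], [278.4, 225.7]]
seen 290.56439199589533 235.2924576706003
0.046 [0.63360878 1.63273177]
0.052 [0.67695759 1.65971247]
0.058 [0.72065125 1.6884934 ]
lid,rod,foot [0.599 1.604] [-0.0417  0.0411] [-2.3  1.5  5.4]
```

The lid stands at about 0.59 rad, which fits the foot being at the bottom. I'll let go and withdraw.

```bash
python3 -m handwheel '[0,0,-0.0005,0,0,0, 0,0,0,0,0,0, 0,0,0,0,0,0]' 0.8 20; python3 -m handwheel '[0,0,0,0,0,0, 0,0,0,0,0,0, 0,0,0,0,0,0, 0,0,0,0,0,0, -0.005,0,0,0,0,0, -0.01,0,0,0,0,0, -0.015,0,0,0,0,0, -0.02,0,0,0,0,0, -0.02,0,0,0,0,0, -0.02,0,0,0,0,0, 0,0,-0.02,0,0,0, 0,0,-0.03,0,0,0, 0,0,-0.04,0,0,0, 0,0,-0.04,0,0,0, 0,0,0,0,0,0, 0,0,0,0,0,0]' 0.45
python3 - <<'E'
from plant import arm, read_camera, find_in
from k import *
p=read_camera("wrist"); s=read_camera("side")
print([(np.round(d["centre"],3).tolist(),round(d["score"],2)) for d in find_in(p,"rod_foot")[:1]])
a=cv2.resize(p["image"],(512,384)); b=cv2.resize(s["image"][165:300,190:370],(400,300),interpolation=cv2.INTER_CUBIC)
b=cv2.copyMakeBorder(b,0,84,0,0,cv2.BORDER_CONSTANT); cv2.imwrite("pics/l.png",cv2.resize(np.hstack([a,b]),(800,337))[:,:,::-1])
E
```

```text
clock: 19.05
eef_pos: [0.5133, -0.1027, 0.0722]
orientation: [0.692, 0.722, -0.0, 0.0]
contact_force: [0.3, -0.5, -0.4]
gripper_width: 0.0174
finger_force: 0.0
clock: 20.65
eef_pos: [0.5173, -0.193, 0.2029]
orientation: [0.692, 0.722, 0.001, 0.001]
contact_force: [0.3, 0.4, -0.4]
gripper_width: 0.0481
finger_force: 0.0
[([0.511, -0.085, 0.1], 0.79)]
```

View pics/l.png

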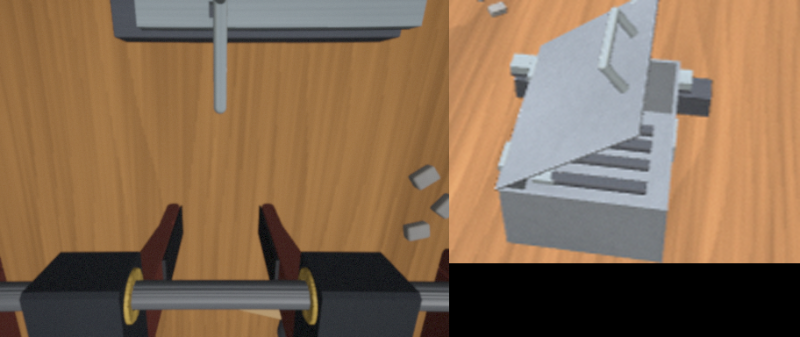

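The left view shows the fingers clear of the peg at (220,60), with the rod standing in the strip. The right view shows the lid still at the same angle, its corner at (645,137). I'm handing it in.

```bash
python3 -c "
from plant import workorder
print(workorder.job_done())"
```

```text
the job is handed in; nothing more can be done
None
```

The lid is propped at about 0.59 rad with the rod's foot at the bottom of the hole, the arm is clear of everything, and the job is handed in at about 21 s; no verdict was returned.

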